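# Zero the bench meter under its push-latch flap

## Robot

A 6-joint arm with a two-finger parallel gripper is mounted at the origin on the work surface. World frame = base frame: x ahead of the robot, y to its left, z up, the work surface at z = 0. Lengths are in m, angles in rad, forces in N, time in s.
With the tool pointing down it reaches from about 0.375 to 0.75 m from the base axis. Payload 9 kg.
Tool frame: the origin (TCP) lies at the very end of the fingers, on their centre line; the grasp point (between the pads) lies 19 mm behind it; x points along the fingers, z is the direction in which the jaws open and shut, and the axes are right-handed (so a half turn about x gives the same grasp; the last joint's range is limited). The gripper opens to 85 mm and grips with 20 to 120 N. Pads are 22 mm wide; open, the fingers measure 114 mm over their backs; the gripper's body (76 mm by 85 mm) begins 54 mm behind the grasp point. The pads swing forward as they close: fully open they stand 13 mm farther back than shut.
Start: joints at [0.937, 0.104, 0.097, 1.564, 0, 1.353], TCP at [0.242, 0.549, 0.231] pointing down, gripper open.
Joint ranges: [-2.99, 2.99], [-0.84, 1.86], [-1.1, 1.16], [-1.84, 2.11], [-1.51, 1.56], [-3.14, 3.14]. Speed limits (rad/s): [2.22, 2.22, 2.57, 3.14, 3.14, 3.14].

## Interface

Orientations are given as a unit quaternion [w, x, y, z].
In Python, from workcell import monitor, cams, env gives the robot as it stands.
- The arm moves only by the tool servo_tool, never from a script. Its argument "series" is one flat list of numbers, 7 for each row, row after row: the shift along the tool's x, y, z in units of 40 mm (1.0 is 40 mm), then the turn, a rotation vector about the tool's x, y, z in rad, then the closure, from -1 (fully open) to 1 (shut). A call has 1 to 8 rows; each row is the pose to reach, as a shift and turn from the pose commanded when the call began, along the tool's axes at that moment; what a row does not reach only later rows make up. A row lasts 1/10 s, in which the tool goes at most 50 mm and 8.59 degrees, less where a joint would pass 70% of its speed; a pose out of reach is approached as far as the arm can. A call with a gripper value outside its range is refused whole. The fingers move at their own pace and stop on an object; the grip force is fixed at half the most. Time passes only in rows, so rows that repeat a pose let the fingers close. It gives the time, the measured TCP pose, the force and the opening at its end, in the units of the state.
- monitor.sense(): the state, without advancing time (a new reading comes with each control period).
- cams.snapshot(name): name is "scene" or "top" or "wrist"; returns a dict with "color" (480x640x3 uint8, blue, green, red), "mtx" (3x3 intrinsics, pixels), "xyz" and "orientation" of the camera in the world. Camera axes: x right, y up, looking along -z (the intrinsics and any distortion apply to the point x, -y, -z); pixel columns grow to the right and rows downward; lengths in m; the calibration is good to about 2 mm. A picture is of the moment at which its call begins. There is no depth.
- env.job_done(): hands the job in, once; it reports no verdict.
Trained networks look in a picture, given as the dict that the camera call returned (one of the last four; its "shot" number tells which), for a name from the list of things; names that differ only in an ending like _2 or _b are one class to them, and where a whole thing is asked for, a point or a joint stands for the part that bears it (a point fixed in the world has none). Each returns a list of dicts, best first, with "p" (0 to 1); they miss things now and then, are a little off and sometimes report something else, mostly with a low value. They report only what shows in the picture. A call takes as long as a camera call.
- cams.silhouettes(picture, query): "mask" (480x640 bool, what is visible of it) and "extent" ([left, top, width, height] in pixels, round what is visible of it).
The state is a dict: "clock": time; "joint_pos": joint angles; "joint_velocities": joint speeds; "joint_torque": joint torques, N m; "tool_pos": TCP position; "tcp_rot": TCP orientation; "ft_force": force on the tool from outside, world axes, zero at the start; "ft_torque": the same for the moment, N m; "finger_gap": opening from 0.0 (shut) to 1.0 (fully open).
Only numpy, scipy, OpenCV 4.12 (cv2) and the standard library are available. Lean on these libraries where they do the work, as an engineer would, in place of code of your own. Each camera call takes 0.05 s, during which the arm holds its last target. There are 200 camera calls.

## Task

Zero the bench meter: press its orange flap with a fingertip so that it springs open, press the blue key underneath right down, then press the flap shut again so that it stays latched flush by itself. Only press, with nothing gripped or lifted; leave the bottle, the reel and the circuit board where they are, and finish with the hand clear.

Things in the scene. Friction and masses are not known exactly. Their poses are not given: they have to be found in the camera images.
- meter: Bench meter, a fixed white box with blue trim, 200 (x) x 280 (y) x 65 (z) mm; origin at the centre of its underside on the table; front with the display faces its -x. Its top, 65 mm up, has a well 64 (x) x 67 (y) mm, 34 mm deep, closed by the orange flap
- flap_hinge (a point): Middle of the flap's hinge line, fixed at the height of the meter's top. The hinge runs along the meter's x; from it the shut flap reaches 62 mm towards the meter's -y
- flap_pad (a point): Black thumb pad (30 x 16 mm) on the outer face of the orange flap (60 x 62 mm, 4 mm thick), the place to press; 42 mm from the hinge; moves with the flap, its z is the outward normal of the flap (up when shut)
- flap_edge (a point): Middle of the flap's free edge on its outer face, 62 mm from the hinge; moves with the flap. Fully open, the flap stands steeply: this edge is 58 mm above the meter's top and 22 mm sideways from the hinge, the outer face still looks partly up
- flap (a joint): Angle of the flap in rad: 0 shut and flush, 1.2 fully open, about -0.12 pressed in to its stop. Push-push latch: from shut, pressing it in to the stop (5 mm at the pad, about 3 N) and letting go frees it, and a spring swings it open as the finger withdraws; pushed down from open (1 to 3 N), past flush to the stop, and let go, it latches at 0. Each full press works it again
- zero_key_top (a point): Centre of the top of the round blue key (22 mm across) in the well, 41 mm from the hinge line, level with the middle of the flap, 12 mm below the meter's top; hidden until the flap is open; pressed straight down
- zero_key (a joint): Travel of the blue key in m: 0 up, 0.005 fully down (4 N); springs back
- flux_bottle: Bystander: small amber bottle, 36 mm across, 75 mm tall, stands on the table near the meter; origin under its centre
- solder_reel: Bystander: green reel of solder, 60 mm across, 36 mm tall, stands on the table near the meter; origin under its centre
- circuit_board: Bystander: small green circuit board 50 x 36 x 4 mm (parts up to 9 mm), lies on the table near the meter; origin under its centre

How it is judged:
On the way, in this order (a step that is already met when the one before it is completed fails the run):
1. the flap has sprung open (value of joint flap above 1 rad), for 0.2 s.
2. the blue key is pressed right down (value of joint zero_key above 0.004 m), for 0.1 s.
3. the flap is shut and latched with no finger on it (value of joint flap between -0.03 and 0.04 rad and contact force between each of the arm, the fingers and meter below 0.1 N), for 0.3 s.
At the end, for the whole second after the job is handed in: After the flap sprang open (over 1.0 rad) and the blue key was pressed down (over 4 mm), the flap is shut and stays latched by itself within -0.03 to 0.04 rad of flush, the key is back up (under 1 mm), and the bystanders are within 25 mm of where they stood (value of joint flap between -0.03 and 0.04 rad and value of joint zero_key below 0.001 m and distance of each of flux_bottle, solder_reel, circuit_board from where it was at the start of the episode below 0.025 m); the robot touches nothing.
It fails at once if a bystander is lifted, carried or knocked away (over 25 mm) (distance of any of flux_bottle, solder_reel, circuit_board from where it was at the start of the episode above 0.025 m).
It also fails if it takes over 45 s, if anything falls off the work surface, if the arm or the gripper's body presses on something with over 40 N, if the wrist force passes 120 N, or if a joint passes its speed limit or range.

## Working session

There is one attempt and no reset: what is moved stays moved. The work goes in short steps, Python scripts to look and compute and a tool call to move; the robot and the scene stay as the last step left them, time stands still between calls to the robot, and variables do not carry over. Pictures are saved under pics/ and viewed, about 8 in all and at most 12, crops included, and the job is handed in when it is done.

Besides the shell and the picture viewer there is one more tool, called after "Call:" as name(argument=value, ...), one argument or row to a line, values as JSON. servo_tool: Moves the arm, as the interface text tells. Its arguments: {"type":"object","properties":{"series":{"type":"array"}},"required":["series"]}

```bash
mkdir -p pics; ls; cat > h.py <<'E'
from workcell import monitor, cams, env
import numpy as np, cv2
from scipy.spatial.transform import Rotation as R
def rot(q): return R.from_quat([q[1],q[2],q[3],q[0]])
def ray(s,u,v):
    d=np.linalg.inv(s["mtx"])@[u,v,1]; d=np.array([d[0],-d[1],-d[2]])
    return np.array(s["xyz"]), rot(s["orientation"]).apply(d)
def onz(s,u,v,z):
    o,d=ray(s,u,v); return o+d*(z-o[2])/d[2]
def proj(s,p):
    c=rot(s["orientation"]).inv().apply(np.array(p)-s["xyz"]); c=s["mtx"]@[c[0],-c[1],-c[2]]; return c[:2]/c[2]
E
python3 - <<'E'
from h import *
st=monitor.sense(); print(st)
for n in ["scene","top"]:
    s=cams.snapshot(n); cv2.imwrite(f"pics/{n}0.png",s["color"]); print(n,s["xyz"],s["orientation"],s["mtx"],[k for k in s])
    for q,z in [("meter",.065),("flap",.065),("flap_pad",.065),("flux_bottle",.04),("solder_reel",.036),("circuit_board",.004)]:
        for r in cams.silhouettes(s,q)[:2]:
            m=cv2.moments(r["mask"].astype(np.uint8),True); 
            if m["m00"]==0: continue
            u,v=m["m10"]/m["m00"],m["m01"]/m["m00"]
            print(q,round(r["p"],2),r["extent"],round(u),round(v),onz(s,u,v,z).round(3))
E
```

```text
pics
{'clock': 0.0, 'joint_pos': array([ 9.37295516e-01,  1.04704648e-01,  9.64736304e-02,  1.56391542e+00,
       -3.15764236e-05,  1.35310056e+00]), 'joint_velocities': array([ 8.27325029e-04,  4.71789159e-04, -7.58566057e-04, -1.42298213e-03,
        9.08414968e-06,  7.83874971e-04]), 'joint_torque': array([ 1.36998074e-04, -5.56934774e+01,  5.03641927e+01,  1.70465035e-02,
       -4.34888962e-04,  2.11189376e-05]), 'tool_pos': array([0.24214769, 0.54859512, 0.2305216 ]), 'tcp_rot': array([ 0.59199405, -0.38620741,  0.59287972,  0.38585038]), 'ft_force': array([ 0.51354172, -0.45759536,  0.59339812]), 'ft_torque': array([ 0.00295526,  0.04078879, -0.0148583 ]), 'finger_gap': 1.0026774389168747}
scene [ 1.06496024 -0.02847255  0.86084596] [0.72616485 0.20653626 0.18632105 0.62873831] [[513.36838803   0.         321.81779316]
 [  0.         513.36838803 241.41047191]
 [  0.           0.           1.        ]] ['color', 'mtx', 'xyz', 'orientation', 'shot']
meter 0.54 [292.6, 203.7, 35.2, 30.5] 309 218 [0.511 0.016 0.065]
flap 0.8 [292.9, 204.3, 32.9, 30.4] 308 218 [0.51  0.016 0.065]
[... 349 characters left out ...]
5898  0.04442057  0.70953708] [[494.18462084   0.         317.09812966]
 [  0.         494.18462084 241.06883022]
 [  0.           0.           1.        ]] ['color', 'mtx', 'xyz', 'orientation', 'shot']
meter 0.67 [277.6, 205.5, 154.8, 127.2] 356 268 [ 0.523 -0.019  0.065]
flap 0.95 [319.8, 258.7, 37.4, 34.5] 338 277 [0.507 0.017 0.065]
flap_pad 0.74 [320.1, 262.1, 34.8, 34.3] 338 277 [0.507 0.016 0.065]
flux_bottle 0.56 [240.8, 261.2, 22.1, 16.9] 251 272 [0.52  0.187 0.04 ]
solder_reel 0.8 [442.1, 285.1, 34.7, 29.8] 458 299 [ 0.462 -0.221  0.036]
solder_reel 0.18 [319.6, 259.7, 36.5, 35.1] 338 277 [0.509 0.016 0.036]
circuit_board 0.97 [245.7, 190.3, 29.5, 27.5] 260 201 [0.669 0.174 0.004]
```

```bash
python3 - <<'E'
import cv2,numpy as np
t=cv2.imread("pics/top0.png")[170:350,220:500]; s=cv2.imread("pics/scene0.png")[150:350,140:460]
a=cv2.resize(t,(467,300),interpolation=cv2.INTER_CUBIC); 
a=cv2.resize(t,(800,514),interpolation=cv2.INTER_CUBIC); cv2.imwrite("pics/top0c.png",a)
E
```

```text
(no output)
```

View pics/top0c.png

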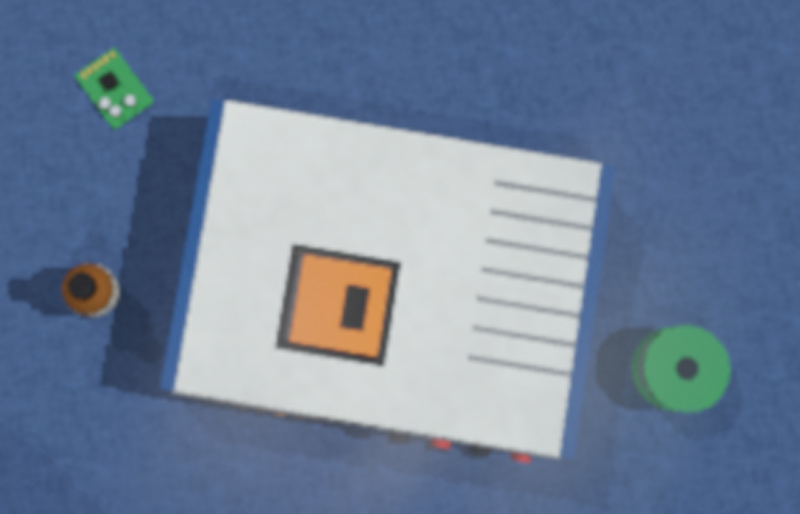

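View pics/scene0.png

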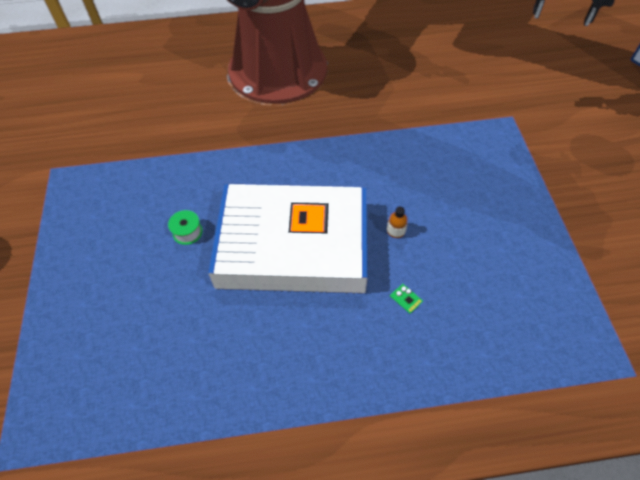

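The top view shows the meter with its orange flap at crop (338,305) and the black pad at (355,308), towards world -y. The bottle is left of the meter, the board at its upper left and the reel to its right, all clear of the flap. The scene view agrees.

```bash
cat >> h.py <<'E'
def tool_delta(p):  # shift in tool units from the current pose
    st=monitor.sense(); return rot(st["tcp_rot"]).inv().apply(np.array(p)-st["tool_pos"])/.04
E
python3 - <<'E'
from h import *
s=cams.snapshot("top"); k=800/280
f=lambda u,v:onz(s,220+(u+.5)/k-.5,170+(v+.5)/k-.5,.065)
c=[f(*p) for p in [(293,246),(400,262),(383,364),(278,348)]]
m=[f(*p) for p in [(224,100),(602,163),(562,458),(172,393)]]
for p in c+m: print(p.round(4))
print("pad",f(355,308),"ctr",np.mean(c,0),"mctr",np.mean(m,0))
for a,b in [(c[0],c[1]),(c[3],c[2]),(m[0],m[1]),(m[3],m[2])]:
    d=b-a; print(np.linalg.norm(d),np.degrees(np.arctan2(d[0],-d[1])))
for a,b in [(c[0],c[3]),(c[1],c[2]),(m[0],m[3]),(m[1],m[2])]:
    d=a-b; print(np.linalg.norm(d),np.degrees(np.arctan2(d[1],d[0])))
st=monitor.sense(); print(rot(st["tcp_rot"]).as_matrix().round(3))
print(tool_delta([.505,.01,.18]))
E
```

```text
[0.5481 0.0462 0.065 ]
[ 0.5365 -0.026   0.065 ]
[ 0.4681 -0.0131  0.065 ]
[0.4795 0.0571 0.065 ]
[0.649  0.0923 0.065 ]
[ 0.6028 -0.1654  0.065 ]
[ 0.4047 -0.1311  0.065 ]
[0.4504 0.1283 0.065 ]
pad [0.5057835  0.00498822 0.065     ] ctr [0.50807115 0.01606382 0.065     ] mctr [ 0.52671712 -0.01895318  0.065     ]
0.07316367619684831 -9.132504179377777
0.07120290523095407 -9.237059088362649
0.2617945439952254 -10.176183094870972
0.263389805564394 -9.994465148441012
0.06945657620657089 -9.026187522441143
0.06961050111731128 -10.64058738649975
0.20190732841178125 -10.265781759538866
0.20107578467562628 -9.811963560063402
[[ 0.    -0.915  0.404]
 [ 0.     0.404  0.915]
 [-1.    -0.     0.   ]]
[  1.2836496  -11.44824338  -9.67275875]
```

Call:
servo_tool(
  series=[0.5, -11.4, -9.7, 1.33, 0, 0, 1, 0.5, -11.4, -9.7, 1.33, 0, 0, 1, 0.5, -11.4, -9.7, 1.33, 0, 0, 1, 0.5, -11.4, -9.7, 1.33, 0, 0, 1, 0.5, -11.4, -9.7, 1.33, 0, 0, 1, 0.5, -11.4, -9.7, 1.33, 0, 0, 1, 0.5, -11.4, -9.7, 1.33, 0, 0, 1, 0.5, -11.4, -9.7, 1.33, 0, 0, 1],
)

```text
clock: 1.55
tool_pos: [0.4168, 0.1871, 0.2182]
tcp_rot: [0.707, 0.018, 0.706, -0.018]
ft_force: [0.6, 0.4, -0.1]
finger_gap: -0.002
```

```bash
cat >> h.py <<'E'
MX=np.array([.985,-.173,0]); MY=np.array([.173,.985,0])
def goal(p,tilt=0.):
    """shift (units) and turn (tool axes) to reach p, tool x down tilted so fingers point toward +MY by tilt deg, tool z along MX"""
    st=monitor.sense(); t=np.radians(tilt)
    x=-np.cos(t)*np.array([0,0,1])+np.sin(t)*MY; z=MX; y=np.cross(z,x)
    G=R.from_matrix(np.c_[x,y,z]); T=rot(st["tcp_rot"])
    print("pos",st["tool_pos"].round(4),"F",st["ft_force"].round(2),"t",round(st["clock"],2))
    print("shift",tool_delta(p).round(3),"turn",(T.inv()*G).as_rotvec().round(3))
E
python3 -c "
from h import *
goal([.506,.005,.2])"
```

```text
pos [0.4168 0.1871 0.2182] F [ 0.6   0.37 -0.13] t 1.55
shift [ 0.456 -4.433  2.459] turn [ 0.123  0.001 -0.   ]
```

Call:
servo_tool(
  series=[0.45, -4.43, 2.46, 0.123, 0, 0, 1, 0.45, -4.43, 2.46, 0.123, 0, 0, 1, 0.45, -4.43, 2.46, 0.123, 0, 0, 1, 0.45, -4.43, 2.46, 0.123, 0, 0, 1, 0.45, -4.43, 2.46, 0.123, 0, 0, 1, 0.45, -4.43, 2.46, 0.123, 0, 0, 1, 0.45, -4.43, 2.46, 0.123, 0, 0, 1],
)

```text
clock: 2.25
tool_pos: [0.5063, 0.0082, 0.2001]
tcp_rot: [0.705, 0.059, 0.705, -0.059]
ft_force: [0.1, 0.6, -0.8]
finger_gap: 0.0
```

```bash
python3 - <<'E'
from h import *
s=cams.snapshot("wrist"); cv2.imwrite("pics/w1.png",s["color"]); np.savez("w1.npz",**{k:s[k] for k in ["mtx","xyz","orientation"]})
print(s["xyz"],s["orientation"])
goal([.506,.005,.075])
pad=np.array([.506,.005,.065])
for n,p in [("pad",pad),("hinge",pad+.042*MY),("edge",pad-.02*MY)]: print(n,proj(s,p))
for r in cams.silhouettes(s,"flap")[:2]: print(r["p"],r["extent"])
E
```

```text
[0.51814839 0.07828143 0.34348349] [ 0.98664696 -0.13991934  0.01204426 -0.08249422]
pos [0.5063 0.0085 0.2002] F [-0.39  0.46  0.39] t 2.3
shift [ 3.131 -0.089  0.007] turn [ 0.007  0.    -0.   ]
pad [318.5964559  234.32245889]
hinge [319.05204252 174.04411315]
edge [318.39224573 261.34136277]
0.74 [276.3, 171.5, 91.4, 87.9]
```

View pics/w1.png

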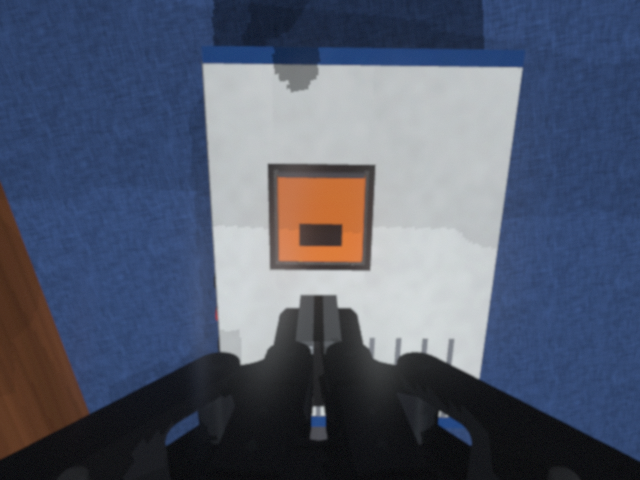

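The wrist view shows the pad at (320,235). The projected estimate is (319,234), so the position holds. I'll descend now.

Call:
servo_tool(
  series=[1.2, -0.09, 0, 0, 0, 0, 1, 2.3, -0.09, 0, 0, 0, 0, 1, 2.9, -0.09, 0, 0, 0, 0, 1, 3.15, -0.09, 0, 0, 0, 0, 1, 3.2, -0.09, 0, 0, 0, 0, 1, 3.2, -0.09, 0, 0, 0, 0, 1],
)

```text
clock: 2.95
tool_pos: [0.5067, 0.0042, 0.0733]
tcp_rot: [0.705, 0.059, 0.704, -0.059]
ft_force: [0.7, -0.5, -0.8]
finger_gap: 0.001
```

```bash
python3 -c "
from h import *
goal([.506,.005,.058])"
```

```text
pos [0.5067 0.0042 0.0733] F [ 0.68 -0.45 -0.82] t 2.95
shift [ 0.383  0.016 -0.021] turn [0.007 0.002 0.   ]
```

Call:
servo_tool(
  series=[0.15, 0, 0, 0, 0, 0, 1, 0.25, 0, 0, 0, 0, 0, 1, 0.34, 0, 0, 0, 0, 0, 1, 0.4, 0, 0, 0, 0, 0, 1, 0.4, 0, 0, 0, 0, 0, 1, 0.4, 0, 0, 0, 0, 0, 1],
)

```text
clock: 3.55
tool_pos: [0.5077, 0.0039, 0.0599]
tcp_rot: [0.706, 0.059, 0.703, -0.059]
ft_force: [-9.7, 3.4, 30.9]
finger_gap: -0.001
```

Call:
servo_tool(
  series=[-0.2, 0, 0, 0, 0, 0, 1, -0.8, -0.3, 0, 0, 0, 0, 1, -1.6, -0.8, 0, 0, 0, 0, 1, -2.2, -1.4, 0, 0, 0, 0.12, 1, -2.2, -1.4, 0, 0, 0, 0.25, 1, -2.2, -1.4, 0, 0, 0, 0.35, 1, -2.2, -1.4, 0, 0, 0, 0.35, 1, -2.2, -1.4, 0, 0, 0, 0.35, 1],
)

```text
clock: 4.35
tool_pos: [0.4963, -0.0518, 0.1435]
tcp_rot: [0.704, 0.181, 0.684, 0.063]
ft_force: [0.3, -0.2, 0.7]
finger_gap: -0.002
```

```bash
python3 - <<'E'
from h import *
s=cams.snapshot("wrist"); cv2.imwrite("pics/w2.png",s["color"])
H=np.array([.506,.005,.065])+.042*MY
key=H-.041*MY-[0,0,.012]
for n,p in [("key",key),("edge_open",H-.022*MY+[0,0,.058])]: print(n,p.round(4),proj(s,p))
for q in ["zero_key","flap"]:
    for r in cams.silhouettes(s,q)[:2]:
        ys,xs=np.nonzero(r["mask"]); print(q,round(r["p"],2),r["extent"],xs.mean(),ys.mean(), onz(s,xs.mean(),ys.mean(),.053).round(4))
p=key-.003*MY
goal(p+[0,0,.005],20)
E
```

```text
key [0.5062 0.006  0.053 ] [318.46069224 204.18090421]
edge_open [0.5095 0.0247 0.123 ] [318.55952366 136.69359956]
zero_key 0.66 [302.4, 185.2, 33.2, 39.5] 320.8039430449069 205.59802847754656 [0.5074 0.0049 0.053 ]
flap 0.58 [254.0, 129.1, 134.8, 17.8] 321.98985507246374 138.48888888888888 [0.5152 0.0461 0.053 ]
pos [ 0.4967 -0.0505  0.1441] F [-0.06 -0.91  0.37] t 4.5
shift [ 2.486e+00  5.410e-01 -1.000e-03] turn [ 0.007 -0.002  0.001]
```

View pics/w2.png

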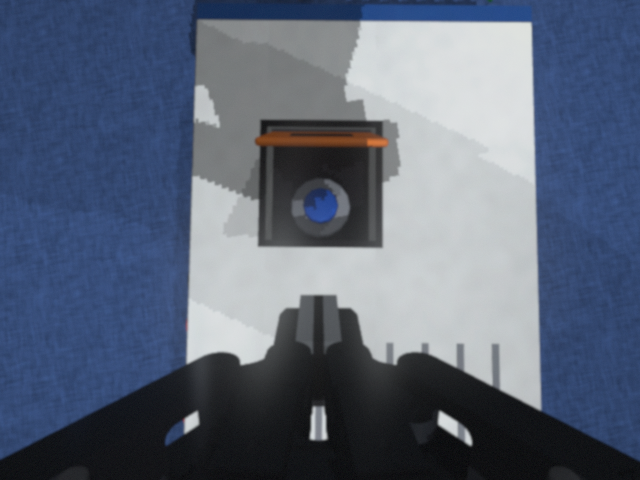

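The flap stands open with its edge near (320,140). The key is at (321,206), against a predicted (318,204). I'll press it along the tilted axis.

Call:
servo_tool(
  series=[0.3, 0.64, 0, 0, 0, 0, 1, 1.3, 0.64, 0, 0, 0, 0, 1, 2.0, 0.64, 0, 0, 0, 0, 1, 2.4, 0.64, 0, 0, 0, 0, 1, 2.55, 0.64, 0, 0, 0, 0, 1, 2.65, 0.64, 0, 0, 0, 0, 1, 2.72, 0.64, 0, 0, 0, 0, 1, 2.72, 0.64, 0, 0, 0, 0, 1],
)

```text
clock: 5.3
tool_pos: [0.5073, 0.0091, 0.0513]
tcp_rot: [0.705, 0.181, 0.683, 0.064]
ft_force: [-2.8, 1.1, 3.0]
finger_gap: 0.006
```

```bash
python3 - <<'E'
from h import *
p=np.array([.5062,.006,.0508])+.004*MY
goal(p,20)
s=cams.snapshot("wrist"); cv2.imwrite("pics/w3.png",s["color"][80:400,160:480])
E
```

```text
pos [0.5073 0.0091 0.0513] F [-2.84  1.09  3.  ] t 5.3
shift [ 0.018  0.014 -0.014] turn [ 0.006 -0.001 -0.001]
```

View pics/w3.png

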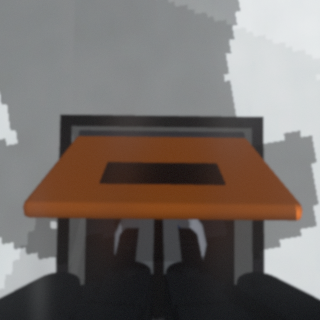

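The flap is open and not touched. The force is only about 3 N, so I'll push deeper until it hits the stop.

Call:
servo_tool(
  series=[0.05, -0.02, 0, 0, 0, 0, 1, 0.09, -0.03, 0, 0, 0, 0, 1, 0.12, -0.04, 0, 0, 0, 0, 1, 0.12, -0.04, 0, 0, 0, 0, 1],
)

```text
clock: 5.75
tool_pos: [0.5078, 0.009, 0.0486]
tcp_rot: [0.705, 0.181, 0.683, 0.064]
ft_force: [-12.7, -0.2, 29.9]
finger_gap: 0.0
```

The force rose from 3 to 30 N after 2.7 mm more travel, so the key is at its stop. I'll withdraw along the tool axis and then untilt.

Call:
servo_tool(
  series=[-0.5, 0, 0, 0, 0, 0, 1, -1.6, 0, 0, 0, 0, 0, 1, -2.7, 0, 0, 0, 0, 0, 1, -3.4, 0, 0, 0, 0, 0, 1, -3.4, 0, 0, 0, 0, -0.15, 1, -3.4, 0, 0, 0, 0, -0.3, 1, -3.4, 0, 0, 0, 0, -0.35, 1, -3.4, 0, 0, 0, 0, -0.35, 1],
)

```text
clock: 6.55
tool_pos: [0.4996, -0.0356, 0.1738]
tcp_rot: [0.705, 0.058, 0.704, -0.059]
ft_force: [-1.8, -0.3, 0.2]
finger_gap: -0.002
```

```bash
python3 - <<'E'
from h import *
s=cams.snapshot("wrist"); cv2.imwrite("pics/w4.png",s["color"])
for q in ["zero_key","flap"]:
    for r in cams.silhouettes(s,q)[:1]: print(q,round(r["p"],2),r["extent"])
H=np.array([.506,.005,.065])+.042*MY
print("edge_open",proj(s,H-.022*MY+[0,0,.058]))
for p in [H+.008*MY+[0,0,.1],H+.008*MY+[0,0,.03],H-.041*MY+[0,0,.03]]: goal(p)
E
```

```text
zero_key 0.18 [312.7, 404.5, 14.7, 33.6]
flap 0.66 [255.9, 99.5, 133.8, 54.5]
edge_open [317.74861525 146.70605461]
pos [ 0.499  -0.0369  0.173 ] F [ 0.16 -0.04  0.3 ] t 6.7
shift [0.202 2.312 0.003] turn [ 0.005 -0.    -0.002]
pos [ 0.499  -0.0369  0.173 ] F [ 0.16 -0.04  0.3 ] t 6.7
shift [1.952 2.309 0.003] turn [ 0.005 -0.    -0.002]
pos [ 0.499  -0.0369  0.173 ] F [ 0.16 -0.04  0.3 ] t 6.7
shift [ 1.951  1.084 -0.003] turn [ 0.005 -0.    -0.002]
```

Call:
servo_tool(
  series=[0, 1.2, 0, 0, 0, 0, 1, 0, 2.3, 0, 0, 0, 0, 1, 0.3, 2.35, 0, 0, 0, 0, 1, 1.4, 2.35, 0, 0, 0, 0, 1, 1.95, 2.35, 0, 0, 0, 0, 1, 1.95, 2.35, 0, 0, 0, 0, 1],
)

```text
clock: 7.3
tool_pos: [0.5122, 0.0554, 0.0912]
tcp_rot: [0.702, 0.06, 0.707, -0.059]
ft_force: [-0.6, 0.6, 0.1]
finger_gap: 0.003
```

Call:
servo_tool(
  series=[0, -0.3, 0, 0, 0, 0, 1, 0, -0.6, 0, 0, 0, 0, 1, 0, -0.9, 0, 0, 0, 0, 1, 0, -1.2, 0, 0, 0, 0, 1, 0, -1.25, 0, 0, 0, 0, 1],
)

```text
clock: 7.8
tool_pos: [0.5068, 0.0049, 0.096]
tcp_rot: [0.705, 0.06, 0.704, -0.06]
ft_force: [0.9, 2.1, 0.7]
finger_gap: -0.002
```

```bash
python3 - <<'E'
from h import *
s=cams.snapshot("scene"); cv2.imwrite("pics/s5.png",cv2.resize(s["color"][140:300,210:410],(800,640))[:600])
H=np.array([.506,.005,.065])+.042*MY
for p in [H-.042*MY+[0,0,-.008]]: goal(p)
E
```

```text
pos [0.5068 0.0052 0.0959] F [ 0.75 -0.42  1.05] t 7.85
shift [ 0.972 -0.008 -0.019] turn [0.004 0.001 0.   ]
```

View pics/s5.png

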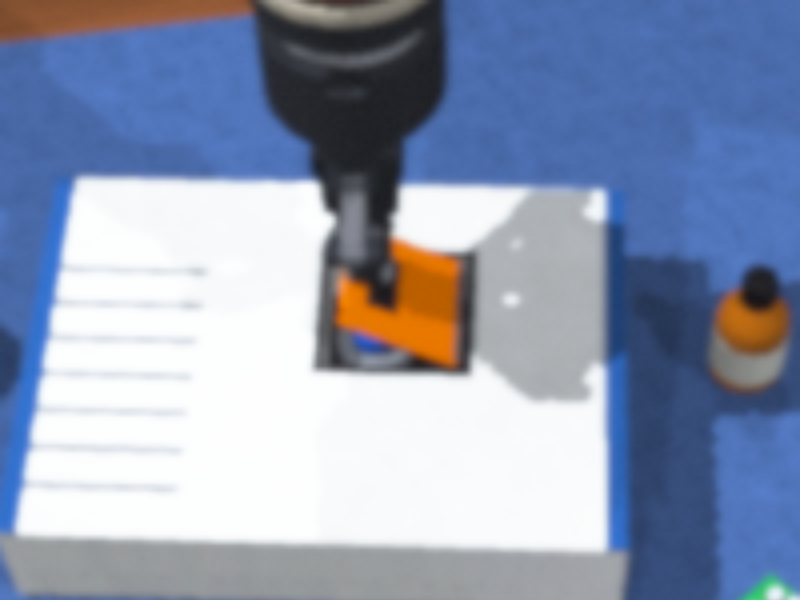

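The flap is half closed under the fingertip, with the tip at about (380,290) and the key visible below it at (370,345). Now I'll press down through flush to the stop.

Call:
servo_tool(
  series=[0.3, 0, 0, 0, 0, 0, 1, 0.6, 0, 0, 0, 0, 0, 1, 0.8, 0, 0, 0, 0, 0, 1, 0.9, 0, 0, 0, 0, 0, 1, 0.96, 0, 0, 0, 0, 0, 1, 0.98, 0, 0, 0, 0, 0, 1, 0.98, 0, 0, 0, 0, 0, 1],
)

```text
clock: 8.55
tool_pos: [0.507, 0.007, 0.0601]
tcp_rot: [0.705, 0.059, 0.704, -0.059]
ft_force: [-18.4, 2.0, 44.9]
finger_gap: 0.005
```

Call:
servo_tool(
  series=[-0.2, 0, 0, 0, 0, 0, 1, -0.8, 0, 0, 0, 0, 0, 1, -1.8, -0.5, 0, 0, 0, 0, 1, -2.8, -1, 0, 0, 0, 0, 1, -3.4, -1.5, 0, 0, 0, 0, 1, -3.4, -1.5, 0, 0, 0, 0, 1, -3.4, -1.5, 0, 0, 0, 0, 1, -3.4, -1.5, 0, 0, 0, 0, 1],
)

```text
clock: 9.35
tool_pos: [0.4957, -0.0514, 0.19]
tcp_rot: [0.704, 0.06, 0.706, -0.059]
ft_force: [0.5, 1.2, -0.4]
finger_gap: -0.001
```

```bash
python3 - <<'E'
from h import *
s=cams.snapshot("wrist"); cv2.imwrite("pics/w6.png",s["color"])
for r in cams.silhouettes(s,"flap")[:1]: print(r["p"],r["extent"])
goal([.5,-.05,.2])
s=cams.snapshot("top")
for q,z in [("flux_bottle",.04),("solder_reel",.036),("circuit_board",.004)]:
    for r in cams.silhouettes(s,q)[:1]:
        ys,xs=np.nonzero(r["mask"]); print(q,onz(s,xs.mean(),ys.mean(),z).round(3))
E
```

```text
0.91 [272.8, 74.0, 103.1, 103.3]
pos [ 0.4957 -0.0514  0.1903] F [-0.59  0.05 -0.21] t 9.45
shift [-0.244  0.053  0.099] turn [ 0.007 -0.003 -0.001]
flux_bottle [0.52  0.186 0.04 ]
circuit_board [0.67  0.174 0.004]
```

View pics/w6.png

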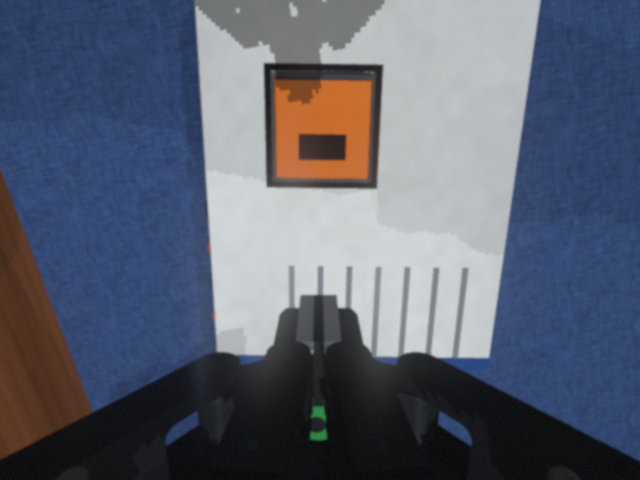

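The flap lies flush in its frame, with its free edge at row 180 inside the well border, and the hand is clear. Handing in.

```bash
python3 -c "
from h import *
print(env.job_done()); s=monitor.sense(); print(s['clock'],s['ft_force'].round(2))
s=cams.snapshot('wrist'); print([(round(r['p'],2),r['extent']) for r in cams.silhouettes(s,'flap')[:1]])"
```

```text
the job is handed in; nothing more can be done
None
the job is handed in; nothing more can be done
```

I pressed the flap open, pressed the blue key right down, pressed the flap shut again, withdrew the hand and handed the job in at about 9.5 s. No verdict was reported.

**What the checks showed:**
- **Flap opening:** it stood open, with its edge within a few pixels of where a fully open flap should be.
- **Key press:** the finger went 2.7 mm further after first feeling the key at 3 N, then met a firm stop at 30 N. I judged it fully down from force and travel only, because the fingers hid the key.
- **Flap shutting:** I pressed it past flush to the stop at about 45 N. With the hand clear, the last wrist picture shows it flush and staying shut.
- **Bystanders:** the bottle and the board were where they started, within about 1 mm.

**Checks that failed or could not be made:**
- The network did not find the reel in the last top view. It was only partly visible under the hand in the wrist view, and the arm never went near it.
- The check I tried after handing in returned nothing, because the interface had already closed.
- I could not see the key return to its up position, because it is under the shut flap.

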